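Potato under the thermometer, then presented on a level dish

TASK

Take the handled dish with the loose round potato, slide it along the counter until the marked spot at its middle is right under the tip of the fixed thermometer probe, handle in line with the stand's arm and pointing away from the post, and keep it still there for about two seconds for the reading. Then bring it out from under the probe and lift it clear of the counter with the handle still pointing the same way, and only in the air turn it a quarter turn about the vertical so that the handle points square to the arm, to the side where the round cork trivet lies. Finish while still holding the dish in the gripper, level and still, about 10 cm above the counter, the potato in the middle all the way and never touched; do not knock the stand and leave the other things where they are.

Things in the scene. Friction and masses are not known exactly. Their poses are not given: they have to be found in the camera images.
- dish: round aluminium dish, 110 mm across, rim 24 mm high, on a flat foot 64 mm across, one straight black bar handle level along the dish's own -x. Origin: centre of the foot's underside; z up. About 0.16 kg. Inside it is a shallow cone falling to the middle at 7 degrees: the potato stays in the middle only while the dish is level well within that and moved smoothly (well below 1 m/s2)
- dish_grip (a point): middle of the black bar handle, 105 mm from the dish's centre, 28 mm above its underside: a good place to pinch from above, fingers on the two upright sides. The bar is 16 mm wide, 20 mm tall (18 to 38 mm above the underside) and 88 mm long (67 to 155 mm from the dish's centre)
- dish_seat (a point): the marked spot: the middle of the dish's inner floor, 10 mm above the underside, framed by a dark engraved ring of 55 mm diameter around the potato
- potato_center (a point): the centre of the loose ball, a small round boiled potato of 34 mm diameter, about 0.02 kg; at the start it lies in the middle of the dish (centre 27 mm above the dish's underside)
- stand: thermometer stand, fixed. Origin: underside of its 100 x 130 x 14 mm base plate, on the post's axis. Its own -x points from the post along its arm, towards the robot's side; z up. The arm runs level at 190 mm height; from it hangs the probe, 26 mm thick, from 195 down to 110 mm height, then tapering to the tip. Read-out on the post up to 270 mm high.
- probe_tip (a point): the lower tip of the hanging probe: 78 mm above the counter, 130 mm in front of the post's axis (stand's own -x); the potato standing in the dish on the counter (top 44 mm high) passes below it
- trivet: a flat round cork trivet, 170 mm across, 10 mm thick, fixed, lying far out on one side of the counter (left in some starts, right in others). Origin: centre of its underside. Only its side matters: it tells which way the handle must point at the end
- board: a wooden chopping board 160 x 200 x 14 mm, fixed, on the side away from the trivet; of no use here
- bowl: a small white ceramic rice bowl, 104 mm across, 50 mm high; it stands beside the stand, on the side where the dish is not. Bystander: leave it where it is. Origin: centre of its underside
- mug: a ceramic mug, 76 mm across, 85 mm high, with an ear. Bystander: leave it where it is. Origin: centre of its underside
- jar: a glass jar, 60 mm across, 85 mm high. Bystander: leave it where it is. Origin: centre of its underside
- can: a steel can, 66 mm across, 80 mm high. Bystander: leave it where it is. Origin: centre of its underside
- shaker: a small glass shaker with a steel cap, 44 mm across, 80 mm high. Bystander: leave it where it is. Origin: centre of its underside
- spoon: a wooden spoon 180 mm long lying flat, between the robot and the stand. Bystander: leave it where it is. Origin: centre of its underside
- sponge: a dry sponge block, 60 x 90 x 32 mm. Bystander: leave it where it is. Origin: centre of its underside
- potato: the same potato, as a whole; its origin is a point on its skin and turns as it rolls, so use potato_center for its position
Not all that is in view belongs to the job. What is shaped like the trivet but yellow is not meant. There is more than one size of the dish; the job needs the larger.

How it is judged:
On the way, in this order (a step that is already met when the one before it is completed fails the run):
1. the dish comes in standing on the counter: on the counter, its middle 2 to 9 cm from below the probe tip (horizontal distance between dish_seat and probe_tip between 0.02 and 0.09 m and height (world z) of dish below 0.005 m), for 0.1 s.
2. the marked spot is under the probe tip (within 8 mm sideways), dish on the counter and still for 1 s, handle in line with the stand's arm (within 0.25 rad) and pointing away from the post (horizontal distance between dish_seat and probe_tip below 0.008 m and height (world z) of dish below 0.005 m and linear speed of dish below 0.01 m/s and angle between the x axis of dish and the x axis of stand, either way round below 0.25 rad and x of stand in the frame of dish above 0.05 m), for 1 s.
3. the dish is clear of the probe (over 5 cm sideways) and lifted (underside more than 4 cm up) with the handle still pointing the same way (within 0.5 rad) (height (world z) of dish above 0.04 m and horizontal distance between dish_seat and probe_tip above 0.05 m and angle between the x axis of dish and the x axis of stand, either way round below 0.5 rad and x of stand in the frame of dish above 0.05 m), for 0.1 s.
At the end, for the whole second after the job is handed in: the dish is held by the fingers (more than 2 N) and by nothing else, its underside 6 to 16 cm above the counter, level within 0.09 rad (5 degrees), still, its handle square to the stand's arm within 0.2 rad and pointing to the trivet's side, and the potato lies within 10 mm of the dish's middle (height (world z) of dish between 0.06 and 0.16 m and angle between dish's own z axis and vertical below 0.09 rad and angle between the x axis of dish and the y axis of stand, either way round below 0.2 rad and x of trivet in the frame of dish below -0.05 m and horizontal distance between potato_center and dish_seat below 0.01 m and distance between potato_center and dish_seat below 0.022 m and linear speed of dish below 0.02 m/s and angular speed of dish below 0.15 rad/s and contact force between the fingers and dish above 2 N and contact force between dish and stand below 0.1 N); the arm keeps its last pose, push and grip.
It fails at once if the potato rolls more than 22 mm off the dish's middle or leaves it (horizontal distance between potato_center and dish_seat above 0.022 m or distance between potato_center and dish_seat above 0.034 m).
It fails at once if the fingers touch the potato (contact force between the fingers and potato above 0.2 N).
It fails at once if the thermometer stand is knocked (more than 3 N) (contact force between stand and anything else above 3 N).
It fails at once if a bystander is moved more than 3 cm (distance of any of bowl, mug, jar, can, shaker, spoon, sponge from where it was at the start of the episode above 0.03 m).
It also fails if it takes over 72 s, if anything falls off the work surface, if the arm or the gripper's body presses on something with over 40 N, if the wrist force passes 120 N, or if a joint passes its speed limit or range.

ROBOT

A 6-joint arm with a two-finger parallel gripper is mounted at the origin on the work surface. World frame = base frame: x ahead of the robot, y to its left, z up, the work surface at z = 0. Lengths are in m, angles in rad, forces in N, time in s.
With the tool pointing down it reaches from about 0.375 to 0.9 m from the base axis. Payload 3.1 kg.
Tool frame: the origin (TCP) lies between the finger pads; the fingertips stand manip.finger_overhang ahead of it and the grasp point (between the pads) lies 5 mm behind it (manip.finger_overhang is the distance from the TCP to the fingertips, in m); z points along the fingers, y is the line along which they close (so a half turn about z gives the same grasp; the last joint's range is limited). The gripper opens to 85 mm and grips with 20 to 120 N. Pads are 22 mm wide; open, the fingers measure 114 mm over their backs; the gripper's body (76 mm by 85 mm) begins 54 mm behind the grasp point. The pads swing forward as they close: fully open they stand 13 mm farther back than shut.
Start: joints at [-1.409, 0.527, 1.433, -0, 1.181, -0.178], TCP at [0.208, -0.589, 0.245] pointing down, gripper open.
Joint ranges: [-3.08, 3.08], [-0.75, 2.2], [0.22, 2.44], [-1.43, 4.57], [0, 2.65], [-2.85, 2.85]. Speed limits (rad/s): [2.79, 2.79, 3.14, 3.14, 3.14, 3.14].

INTERFACE

Orientations are given as a unit quaternion [x, y, z, w].
In Python, from station import manip gives the robot as it stands.
- The arm moves only by the tool drive_tool, never from a script. Its argument "plan" is a list of rows, each a list of 7 numbers: the shift along the tool's x, y, z in m, then the turn, a rotation vector about the tool's x, y, z in degrees, then the opening, from -1 (shut) to 1 (fully open). In form: [[x, y, z, wx, wy, wz, gripper], ...]. A call has 1 to 10 rows; each row shifts and turns the commanded pose from where the row before left it, along the tool's axes as they then stand; what a row does not reach is not made up. A row lasts 1/10 s, in which the tool goes at most 50 mm and 8.59 degrees, less where a joint would pass 70% of its speed; a pose out of reach is approached as far as the arm can. A call is refused whole if a number of a shift passes 0.05 or a number of a turn 8.59, either way. A call with a gripper value outside its range is refused whole. The fingers move at their own pace and stop on an object; "newtons" is the grip in N (left out, the last holds). Time passes only in rows, so rows that do not move let the fingers close. It gives the time, the measured TCP pose, the force, the opening and the grip force at its end, in the units of the state.
- manip.sense(): the state, without advancing time (a new reading comes with each control period).
- manip.snapshot(name): name is "scene" or "top"; returns a dict with "image" (400x640x3 uint8, red, green, blue), "z_map" (400x640 float32, m along the optical axis (not along the pixel's ray), 0 where there is no reading), "fov_y" (degrees; the focal length in pixels is half the picture's height over the tangent of half this angle, whatever the lens; pixels are square), "cx", "cy" (the principal point, pixels), "extrinsics" (4x4, takes a point from camera to world coordinates). Camera axes: x right, y up, looking along -z (the intrinsics and any distortion apply to the point x, -y, -z); pixel columns grow to the right and rows downward; lengths in m; the calibration is good to about 2 mm. A picture is of the moment at which its call begins.
- manip.sign_off(): hands the job in; it is judged then, once.
The state is a dict: "t": time; "q": joint angles; "qd": joint speeds; "tau": joint torques, N m; "tcp_pos": TCP position; "tool_rot": TCP orientation; "force": force on the tool from outside, world axes, zero at the start; "ft_torque": the same for the moment, N m; "finger_gap": opening from 0.0 (shut) to 1.0 (fully open); "gripper_force": force on a finger pad.
Only numpy, scipy, OpenCV 4.12 (cv2) and the standard library are available. Lean on these libraries where they do the work, as an engineer would, in place of code of your own. Each camera call takes 0.05 s, during which the arm holds its last target. There are 200 camera calls.

## Working session

There is one attempt and no reset: what is moved stays moved. The work goes in short steps, Python scripts to look and compute and a tool call to move; the robot and the scene stay as the last step left them, time stands still between calls to the robot, and variables do not carry over. Pictures are saved under pics/ and viewed, at most 10 in all, crops included, and the job is handed in when it is done.

Besides the shell and the picture viewer there is one more tool, called after ">>>" as a command line: name --pt "numbers of a row" for each row, then --argument value for the rest. drive_tool: Moves the arm, as the interface text tells. Its arguments: {"type":"object","properties":{"plan":{"type":"array"},"newtons":{"type":"number"}},"required":["plan"]}

```bash
mkdir -p pics
cat > h.py <<'E'
import numpy as np, cv2
from station import manip
def snap(n):
    s=manip.snapshot(n); im=s["image"]; z=s["z_map"]
    H,W=z.shape; f=H/2/np.tan(np.radians(s["fov_y"])/2)
    v,u=np.mgrid[:H,:W]
    P=np.stack([(u-s["cx"])/f*z,-(v-s["cy"])/f*z,-z,np.ones_like(z)],-1)@s["extrinsics"].T
    P=P[...,:3]; P[z==0]=np.nan
    return s,im,P
E
python3 - <<'E'
from h import *
for n in("top","scene"):
    s,im,P=snap(n); cv2.imwrite(f"pics/{n}0.png",im[:,:,::-1]); np.save(n+".npy",P)
    print(n,{k:v for k,v in s.items() if k not in("image","z_map")})
print(manip.finger_overhang,manip.sense())
E
```

```text
top {'fov_y': 51.38360465451875, 'cx': 314.8021697486768, 'cy': 193.5320424835684, 'extrinsics': array([[-1.35910459e-03,  9.86280824e-01, -1.65070556e-01,
         2.70605816e-01],
       [-9.99819353e-01,  1.78922846e-03,  1.89224588e-02,
        -2.53646966e-02],
       [ 1.89582072e-02,  1.65066454e-01,  9.86100224e-01,
         1.46917473e+00],
       [ 0.00000000e+00,  0.00000000e+00,  0.00000000e+00,
         1.00000000e+00]])}
scene {'fov_y': 53.408609788776445, 'cx': 325.3841768418951, 'cy': 196.34193326867475, 'extrinsics': array([[-0.85890569, -0.26625258,  0.43748209,  1.10251734],
       [ 0.51170476, -0.48111977,  0.71181599,  0.90015582],
       [ 0.02095843,  0.83524447,  0.54947922,  0.82841838],
       [ 0.        ,  0.        ,  0.        ,  1.        ]])}
0.014 {'t': 0.1, 'q': array([-1.40950181e+00,  5.28375903e-01,  1.43376751e+00,  2.18620203e-06,
        1.18141350e+00, -1.78472801e-01]), 'qd': array([-0.00091567, -0.00160311, -0.00321776,  0.0008327 ,  0.00020101,
       -0.00097979]), 'tau': array([-1.40701554e-04, -4.43303239e+01, -1.78587109e+01, -1.67731828e-04,
        3.91122478e-03, -3.66929356e-06]), 'tcp_pos': array([ 0.20823617, -0.58863676,  0.24443191]), 'tool_rot': array([ 9.85604038e-01,  1.69067193e-01,  9.44633820e-06, -9.82080291e-04]), 'force': array([0.03712105, 0.82311784, 0.20047373]), 'ft_torque': array([-0.00076753, -0.00946972,  0.02931447]), 'gripper_force': 0.0, 'finger_gap': 0.995901410779432}
```

View pics/top0.png

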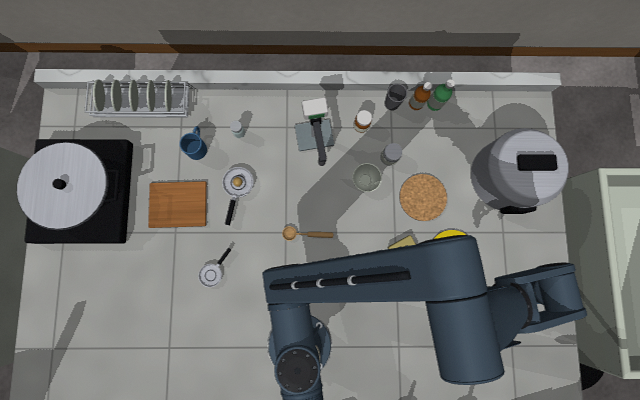

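View pics/scene0.png

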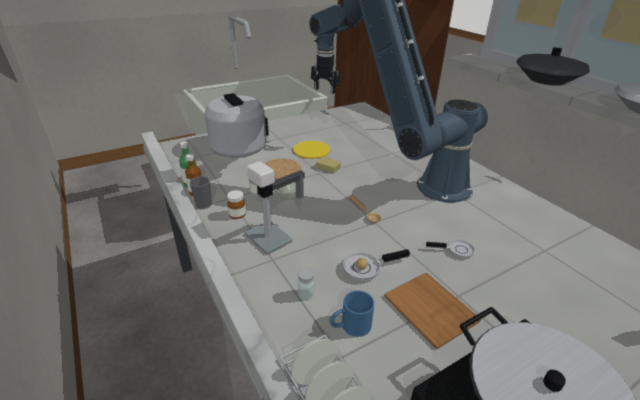

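The top view shows the larger dish with the potato at (239,181), handle end at (230,222), and a smaller empty dish at (211,273). The stand's post is at (315,105) and the front end of its arm at (322,162). The cork trivet is at (423,197), on the right (-y). The yellow disc at (450,238) is the decoy. The larger dish with the potato fits; I confirm it in one enlarged crop and measure.

Run:
```python
from h import *
P=np.load("top.npy"); im=cv2.imread("pics/top0.png")
c=im[80:300,180:460]; cv2.imwrite("pics/crop.png",cv2.resize(c,None,fx=2.8,fy=2.7,interpolation=cv2.INTER_CUBIC))
def pr(n,u,v): print(n,P[v,u].round(3))
for n,u,v in [("dish",239,181),("smalldish",211,273),("trivet",423,197),("counter",270,200),("bowl",367,178),("spoon",310,234),("spoonhead",289,232),("shaker",237,127),("mug",195,147),("arm end",322,160)]: pr(n,u,v)
X,Y,Z=P[...,0],P[...,1],P[...,2]
R=np.zeros(Z.shape,bool); R[155:235,210:265]=1
hsv=cv2.cvtColor(im,cv2.COLOR_BGR2HSV); V=hsv[...,2]
k=R&(V<45)&(Z>.025); k[:192]=0
q=P[k]; print("handle n",len(q),q.mean(0),q.min(0),q.max(0))
rect=cv2.fitLine(q[:,:2].astype(np.float32),cv2.DIST_HUBER,0,.01,.01).ravel(); print("line",rect,np.degrees(np.arctan2(rect[1],rect[0])))
k2=R&(Z>.018)&(Z<.03)&(V>60); q=P[k2]
# rim ring
from scipy.optimize import least_squares
(c2,r)=cv2.minEnclosingCircle(q[:,:2].astype(np.float32)); print("rim",len(q),c2,r)
k3=R&(Z>.034); k3[195:]=0; print("potato",P[k3].mean(0),P[k3][:,2].max(),k3.sum())
for lo,hi in((.175,.2),(.2,.3),(.005,.03)):
    S=(Z>lo)&(Z<hi); S[:85]=0;S[180:]=0;S[:,:290]=0;S[:,340:]=0
    q=P[S]; print(lo,len(q),q.mean(0),q.min(0),q.max(0)); 
    if len(q)>10: print(cv2.minAreaRect(q[:,:2].astype(np.float32)*1000), cv2.fitLine(q[:,:2].astype(np.float32),cv2.DIST_HUBER,0,.01,.01).ravel())
# scene: probe
P=np.load("scene.npy");X,Y,Z=P[...,0],P[...,1],P[...,2]
S=np.zeros(Z.shape,bool); S[165:215,285:315]=1
for lo in np.arange(.06,.21,.015):
    q=P[S&(Z>lo)&(Z<lo+.015)]; q=q[(abs(q[:,1])<.2)]
    if len(q): print("probe",lo.round(3),len(q),np.median(q,0).round(3),q.min(0).round(3),q.max(0).round(3))
```

```text
dish [0.554 0.212 0.038]
smalldish [0.237 0.305 0.004]
trivet [ 0.504 -0.442  0.001]
counter [0.492 0.106 0.003]
bowl [ 0.573 -0.241  0.006]
spoon [ 0.371 -0.036  0.019]
spoonhead [0.379 0.037 0.005]
shaker [0.736 0.217 0.083]
mug [0.686 0.38  0.003]
arm end [ 0.591 -0.073  0.197]
handle n 106 [0.44515468 0.2407346  0.03608646] [0.40316201 0.22818428 0.02514222] [0.48758579 0.25363048 0.04237196]
line [ 0.98125386 -0.19271961  0.4451547   0.24073459] -11.111539
rim 202 (0.5063793063163757, 0.23365110158920288) 0.10481896251440048
potato [0.5528722  0.22048871 0.03931411] 0.047427582687580516 51
0.175 173 [ 0.65227598 -0.06189602  0.19584147] [ 0.58951774 -0.0822053   0.17512268] [ 0.72062357 -0.03474413  0.1999964 ]
((653.7241821289062, -61.77476119995117), (130.18446350097656, 32.627220153808594), 9.697012901306152) [ 0.97991526  0.19941424  0.6578552  -0.05952767]
0.2 646 [ 0.71840684 -0.0513969   0.24654171] [ 0.58918247 -0.08753472  0.20001095] [ 0.7710287  -0.00954135  0.27436742]
((678.345458984375, -58.656768798828125), (178.3236541748047, 75.17899322509766), 9.555830955505371
[... 374 characters left out ...]
  0.08 ] [ 0.609 -0.067  0.088]
probe 0.09 13 [ 0.609 -0.068  0.097] [ 0.6   -0.074  0.09 ] [ 0.611 -0.065  0.104]
probe 0.105 20 [ 0.609 -0.063  0.116] [ 0.598 -0.07   0.105] [ 0.618 -0.057  0.119]
probe 0.12 31 [ 0.611 -0.063  0.127] [ 0.594 -0.072  0.12 ] [ 0.618 -0.057  0.135]
probe 0.135 33 [ 0.611 -0.062  0.143] [ 0.595 -0.073  0.135] [ 0.619 -0.058  0.15 ]
probe 0.15 31 [ 0.608 -0.063  0.158] [ 0.593 -0.074  0.151] [ 0.619 -0.059  0.165]
probe 0.165 29 [ 0.61  -0.063  0.171] [ 0.594 -0.068  0.166] [ 0.66  -0.055  0.18 ]
probe 0.18 82 [ 0.627 -0.058  0.188] [ 0.591 -0.066  0.18 ] [ 0.665 -0.049  0.195]
probe 0.195 106 [ 0.626 -0.064  0.2  ] [ 0.59  -0.085  0.195] [ 0.663 -0.051  0.204]
```

View pics/crop.png

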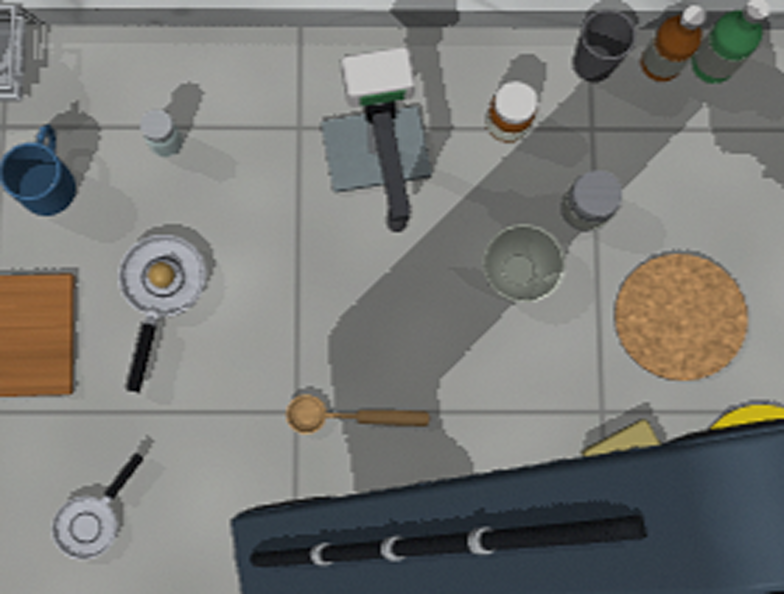

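The crop confirms it. The larger dish at crop (162,275) holds the potato, with its handle end at (135,390), and the smaller dish at (85,525) is empty. The cork trivet is at (682,315) on the robot's right, and the probe end of the arm is at (397,222).

Estimates:
- **Dish:** centre (0.554, 0.219), yaw -11°, grip point (0.451, 0.240).
- **Probe tip:** about (0.605, -0.072).
- **Stand:** yaw about +10°.

The sizes agree with the task text (bar 86 mm, arm height 0.19 m). Moving now.

>>> drive_tool --pt "0.033 -0.019 0 0 0 0 1" --pt "0.033 -0.019 0 0 0 0 1" --pt "0.033 -0.019 0 0 0 0 1" --pt "0.033 -0.019 0 0 0 0 1" --pt "0.033 -0.019 0 0 0 0 0.5" --pt "0.033 -0.019 0 0 0 0 0" --pt "0.033 -0.019 0 0 0 0 -0.2" --pt "0.033 -0.019 0 0 0 0 -0.2" --pt "0.033 -0.019 0 0 0 0 -0.2" --newtons 100

```text
t: 1.0
tcp_pos: [0.432, -0.3275, 0.245]
tool_rot: [0.986, 0.169, -0.0, -0.0]
force: [0.8, 0.5, -0.1]
finger_gap: 0.399
gripper_force: 0.0
```

>>> drive_tool --pt "0.015 -0.038 0 0 0 0 -0.2" --pt "0.015 -0.038 0 0 0 0 -0.2" --pt "0.015 -0.038 0 0 0 0 -0.2" --pt "0.015 -0.038 0 0 0 0 -0.2" --pt "0.015 -0.038 0 0 0 0 -0.2" --pt "0.015 -0.038 0 0 0 0 -0.2" --pt "0.015 -0.038 0 0 0 0 -0.2" --pt "0.015 -0.038 0 0 0 0 -0.2" --pt "0.015 -0.038 0 0 0 0 -0.2" --pt "0.015 -0.038 0 0 0 0 -0.2"

```text
t: 2.0
tcp_pos: [0.4457, 0.0809, 0.2452]
tool_rot: [0.986, 0.169, -0.0, -0.0]
force: [0.8, 0.7, -1.0]
finger_gap: 0.396
gripper_force: 0.0
```

>>> drive_tool --pt "0.015 -0.038 0 0 0 0 -0.2" --pt "0.015 -0.038 0 0 0 0 -0.2" --pt "0.015 -0.038 0 0 0 0 -0.2" --pt "0.015 -0.037 0 0 0 0 -0.2" --pt "0 0 0 0 0 7.65 -0.2" --pt "0 0 0 0 0 7.65 -0.2" --pt "0 0 0 0 0 7.65 -0.2" --pt "0 0 0 0 0 7.65 -0.2" --pt "0 0 0 0 0 0 -0.2" --pt "0 0 0 0 0 0 -0.2"

```text
t: 3.0
tcp_pos: [0.4522, 0.2415, 0.2451]
tool_rot: [0.995, -0.096, -0.0, 0.0]
force: [-0.0, -0.3, 1.2]
finger_gap: 0.399
gripper_force: 0.0
```

Run:
```python
from h import *
P=np.load("scene.npy"); im=cv2.imread("pics/scene0.png"); V=im.max(2)
R=np.zeros(V.shape,bool); R[240:270,375:420]=1
k=R&(V<60)&(P[...,2]>.012)&(P[...,2]<.05); q=P[k]; print(len(q),q.mean(0),q.min(0),q.max(0))
t=q[q[:,2]>.033]; print("top",len(t),t.mean(0),cv2.fitLine(t[:,:2].astype(np.float32),cv2.DIST_HUBER,0,.01,.01).ravel())
R[:]=0; R[245:285,335:385]=1
z=P[...,2]; g=R&(z>.03)&(z<.05)&(im[...,2]>im[...,0].astype(int)+30); print("potato",g.sum(),P[g].mean(0),P[g].max(0))
q=P[R&(z>.018)&(z<.028)]; print("rim",q.min(0),q.max(0))
```

```text
183 [0.45127871 0.24680778 0.03345597] [0.40483169 0.227981   0.01900232] [0.49036149 0.25973208 0.04169208]
top 112 [0.44935535 0.24570566 0.03715861] [ 0.97564554 -0.21935311  0.44445965  0.24749255]
potato 76 [0.5592658  0.22601481 0.03817358] [0.5723316  0.23833297 0.04663968]
rim [0.48687452 0.16565201 0.01804549] [0.61009143 0.27646242 0.02734873]
```

>>> drive_tool --pt "0 0 0.03 0 0 0 -0.2" --pt "0 0 0.03 0 0 0 -0.2" --pt "0 0 0.03 0 0 0 -0.2" --pt "0 0 0.03 0 0 0 -0.2" --pt "0 0 0.02 0 0 0 -0.2" --pt "0 0 0.01 0 0 0 -0.2" --pt "0 0 0 0 0 0 -0.2"

```text
t: 3.7
tcp_pos: [0.4517, 0.2413, 0.0942]
tool_rot: [0.995, -0.096, -0.001, 0.0]
force: [-0.2, 0.9, -0.0]
finger_gap: 0.397
gripper_force: 0.0
```

Run:
```python
from h import *
s,im,P=snap("scene"); cv2.imwrite("pics/s1.png",cv2.resize(im[180:320,300:500,::-1],None,fx=4,fy=4,interpolation=cv2.INTER_CUBIC))
```

```text
(no output)
```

View pics/s1.png

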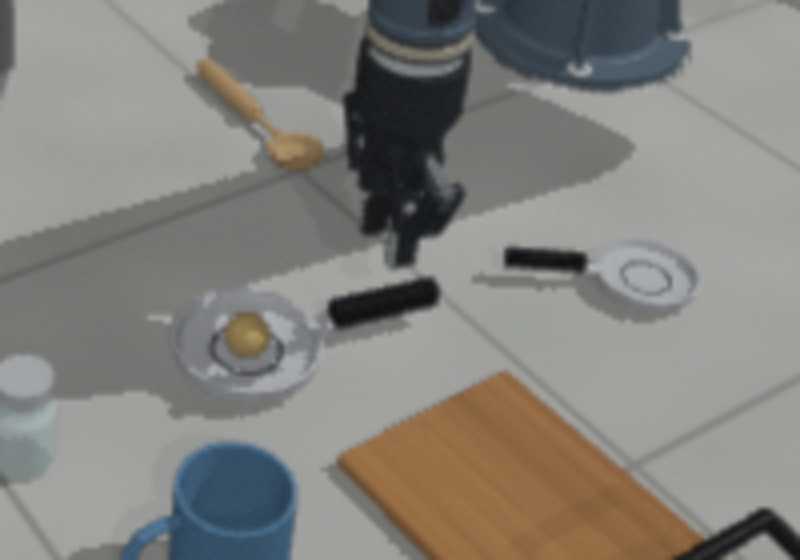

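The open gripper hangs over the middle of the handle (bar from about (330,308) to (438,290) in the crop). The potato sits in the ring at (247,335) and nothing is in the way. Descend and grip.

>>> drive_tool --pt "0 0 0.02 0 0 0 -0.2" --pt "0 0 0.02 0 0 0 -0.2" --pt "0 0 0.015 0 0 0 -0.2" --pt "0 0 0.01 0 0 0 -0.2" --pt "0 0 0.004 0 0 0 -0.2" --pt "0 0 0 0 0 0 -0.2" --pt "0 0 0 0 0 0 -0.25" --pt "0 0 0 0 0 0 -0.3" --pt "0 0 0 0 0 0 -0.35" --pt "0 0 0 0 0 0 -0.4" --newtons 30

```text
t: 4.75
tcp_pos: [0.4526, 0.2417, 0.0267]
tool_rot: [0.995, -0.097, 0.0, -0.0]
force: [-0.1, 0.3, 0.4]
finger_gap: 0.301
gripper_force: 0.0
```

>>> drive_tool --pt "0 0 0 0 0 0 -0.45" --pt "0 0 0 0 0 0 -0.5" --pt "0 0 0 0 0 0 -0.53" --pt "0 0 0 0 0 0 -0.56" --pt "0 0 0 0 0 0 -0.59" --pt "0 0 0 0 0 0 -0.62" --pt "0 0 0 0 0 0 -0.65" --pt "0 0 0 0 0 0 -0.7" --pt "0 0 0 0 0 0 -1" --pt "0 0 0 0 0 0 -1"

```text
t: 5.75
tcp_pos: [0.4523, 0.2416, 0.0263]
tool_rot: [0.995, -0.097, -0.0, 0.0]
force: [0.0, -0.3, 1.1]
finger_gap: 0.182
gripper_force: 30.0
```

>>> drive_tool --pt "0 0 0 0 0 0 -1" --pt "0 0 0 0 0 0 -1" --pt "0 0 0 0 0 0 -1" --newtons 100

```text
t: 6.05
tcp_pos: [0.4523, 0.2416, 0.0264]
tool_rot: [0.995, -0.097, -0.0, 0.0]
force: [-0.5, 0.1, 1.8]
finger_gap: 0.163
gripper_force: 99.4
```

```bash
cat >> h.py <<'E'
def dish(n="top",guess=None,rad=.07):
    s,im,P=snap(n); hsv=cv2.cvtColor(im,cv2.COLOR_RGB2HSV)
    near=np.hypot(P[...,0]-guess[0],P[...,1]-guess[1])<rad
    z=P[...,2]
    pot=near&(hsv[...,0]>8)&(hsv[...,0]<30)&(hsv[...,1]>90)&(z>.02)
    q=P[pot]; print(n,"potato",len(q),q.mean(0).round(4),q.max(0).round(4))
    m=near&(hsv[...,1]<60)&(z>guess[2]+.012)&(z<guess[2]+.032)
    q=P[m][:,:2].astype(np.float32); (c,r)=cv2.minEnclosingCircle(q)
    print("rim",len(q),np.round(c,4),round(r,4),"box mid",((q.min(0)+q.max(0))/2).round(4),np.ptp(q,axis=0).round(4))
    return s,im,P
E
python3 - <<'E'
from h import *
for n in("top","scene"): dish(n,(.554,.219,0),.064)
x=manip.sense(); print(x["tcp_pos"],x["tool_rot"],x["force"])
E
```

```text
top potato 62 [0.5534 0.2186 0.0377] [0.5694 0.2337 0.0467]
rim 399 [0.5556 0.2209] 0.0552 box mid [0.556  0.2214] [0.1064 0.1065]
scene potato 81 [0.561  0.2273 0.0359] [0.5721 0.2371 0.046 ]
rim 701 [0.5508 0.2227] 0.0597 box mid [0.5513 0.2197] [0.1179 0.1124]
[0.45229404 0.2415651  0.0263813 ] [ 9.95282948e-01 -9.70146923e-02 -4.65632004e-05  2.21079598e-05] [-0.11703058 -0.69323809  2.3396728 ]
```

Gripped: the pads report 99 N, and the measured dish centre agrees with TCP + 105 mm along yaw -11.1° to within 1 mm. Slide in two smooth halves, with the turn between them to stay clear of the board.

>>> drive_tool --pt "0.0006 0.0017 0 0 0 0 -1" --pt "0.0012 0.0034 0 0 0 0 -1" --pt "0.0018 0.0051 0 0 0 0 -1" --pt "0.0024 0.0068 0 0 0 0 -1" --pt "0.003 0.0085 0 0 0 0 -1" --pt "0.0036 0.0102 0 0 0 0 -1" --pt "0.0036 0.0102 0 0 0 0 -1" --pt "0.0036 0.0102 0 0 0 0 -1" --pt "0.0036 0.0102 0 0 0 0 -1" --pt "0.0036 0.0102 0 0 0 0 -1"

```text
t: 7.15
tcp_pos: [0.4642, 0.1603, 0.0264]
tool_rot: [0.995, -0.097, -0.0, -0.0]
force: [0.5, 2.4, 1.7]
finger_gap: 0.162
gripper_force: 99.7
```

>>> drive_tool --pt "0.0036 0.0102 0 0 0 0 -1" --pt "0.0036 0.0102 0 0 0 0 -1" --pt "0.0036 0.0102 0 0 0 0 -1" --pt "0.0036 0.0102 0 0 0 0 -1" --pt "0.0036 0.0102 0 0 0 0 -1" --pt "0.003 0.0085 0 0 0 0 -1" --pt "0.0024 0.0068 0 0 0 0 -1" --pt "0.0018 0.0051 0 0 0 0 -1" --pt "0.0012 0.0034 0 0 0 0 -1" --pt "0.0006 0.0017 0 0 0 0 -1"

```text
t: 8.15
tcp_pos: [0.4758, 0.0808, 0.0263]
tool_rot: [0.995, -0.097, -0.0, -0.0]
force: [-0.3, 3.2, 3.1]
finger_gap: 0.167
gripper_force: 99.7
```

>>> drive_tool --pt "0 0 0 0 0 -0.6 -1" --pt "0 0 0 0 0 -1.2 -1" --pt "0 0 0 0 0 -1.8 -1" --pt "0 0 0 0 0 -2.4 -1" --pt "0 0 0 0 0 -3 -1" --pt "0 0 0 0 0 -3 -1" --pt "0 0 0 0 0 -3 -1" --pt "0 0 0 0 0 -3 -1" --pt "0 0 0 0 0 -2.2 -1" --pt "0 0 0 0 0 -1.2 -1"

```text
t: 9.15
tcp_pos: [0.4764, 0.0809, 0.0263]
tool_rot: [0.996, 0.09, 0.001, 0.0]
force: [0.9, -1.4, 1.6]
finger_gap: 0.169
gripper_force: 99.6
```

>>> drive_tool --pt "0 0 0 0 0 0 -1" --pt "0 0 0 0 0 0 -1"

```text
t: 9.35
tcp_pos: [0.4764, 0.0811, 0.0263]
tool_rot: [0.996, 0.089, 0.001, 0.0]
force: [1.0, -1.6, 0.9]
finger_gap: 0.166
gripper_force: 99.5
```

Run:
```python
from h import *
x=manip.sense(); p=x["tcp_pos"]; q=x["tool_rot"]; yaw=2*np.arctan2(q[1],q[0]); print(p,np.degrees(yaw),q,x["force"])
c=p[:2]+.105*np.array([np.cos(yaw),np.sin(yaw)]); print("pred",c)
for n in("top","scene"): s,im,P=dish(n,(*c,0),.064); cv2.imwrite(f"pics/{n}2.png",im[:,:,::-1]); np.save(n+"2.npy",P)
# stand yaw from base plate & probe, top
P=np.load("top.npy");im=cv2.imread("pics/top0.png").astype(int)
for v in range(112,165,4): print(v,[ (u,P[v,u].round(3).tolist()) for u in range(310,330) if .17<P[v,u,2]<.2][:1:1],np.mean([P[v,u] for u in range(305,335) if .18<P[v,u,2]<.2] or [[0,0,0]],0).round(4))
```

```text
[0.47635097 0.08109725 0.0263278 ] 10.25734999943514 [9.95996299e-01 8.93927638e-02 5.48970386e-04 7.15448125e-05] [ 0.97009504 -1.56730805  0.8555988 ]
pred [0.57967285 0.09979458]h.py:15: RuntimeWarning: Mean of empty slice.
  q=P[pot]; print(n,"potato",len(q),q.mean(0).round(4),q.max(0).round(4))
  ret = um.true_divide(
Traceback (most recent call last):
  File "h.py", line 15, in dish
    q=P[pot]; print(n,"potato",len(q),q.mean(0).round(4),q.max(0).round(4))
                                                         ~~~~~^^^
ValueError: zero-size array to reduction operation maximum which has no identity
```

Run:
```python
from h import *
s,im,P=snap("scene"); cv2.imwrite("pics/s2.png",cv2.resize(im[150:310,230:450,::-1],None,fx=3.6,fy=3.6,interpolation=cv2.INTER_CUBIC))
dish("scene",(.5797,.0998,0),.064)
P=np.load("top.npy")
for v in range(116,165,6):
    q=[P[v,u] for u in range(305,335) if .18<P[v,u,2]<.2]
    if q: print(v,np.mean(q,0).round(4))
```

```text
scene potato 72 [0.5845 0.1063 0.0363] [0.596  0.1198 0.0459]
rim 586 [0.5755 0.1007] 0.0599 box mid [0.5757 0.0987] [0.1184 0.113 ]
122 [ 0.7153 -0.0499  0.197 ]
128 [ 0.696  -0.0539  0.195 ]
134 [ 0.6765 -0.0558  0.1938]
140 [ 0.6562 -0.0602  0.1957]
146 [ 0.6356 -0.0664  0.1987]
152 [ 0.6161 -0.0726  0.1986]
158 [ 0.5977 -0.0711  0.1946]
```

View pics/s2.png

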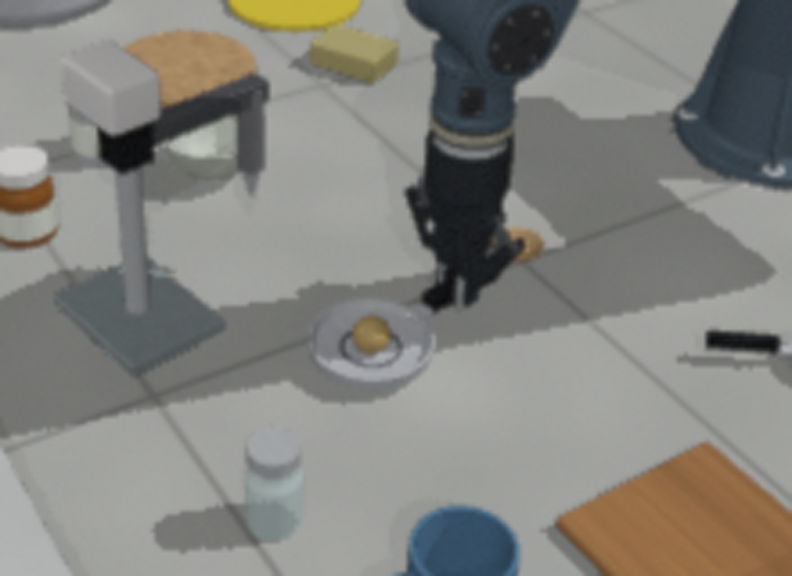

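The dish is on the counter with the handle in line, the potato sits in its ring at (371,333), and the probe tip at (252,197) is the next target. Target TCP (0.5017, -0.0897): slide 171 mm along tool y.

>>> drive_tool --pt "-0.0003 0.0019 0 0 0 0 -1" --pt "-0.0003 0.0038 0 0 0 0 -1" --pt "-0.0003 0.0057 0 0 0 0 -1" --pt "-0.0003 0.0076 0 0 0 0 -1" --pt "-0.0003 0.0095 0 0 0 0 -1" --pt "-0.0003 0.0114 0 0 0 0 -1" --pt "-0.0003 0.0114 0 0 0 0 -1" --pt "-0.0003 0.0114 0 0 0 0 -1" --pt "-0.0003 0.0114 0 0 0 0 -1" --pt "-0.0003 0.0114 0 0 0 0 -1"

```text
t: 10.5
tcp_pos: [0.4881, -0.0047, 0.0263]
tool_rot: [0.996, 0.089, -0.0, -0.0]
force: [-0.1, 1.7, 3.1]
finger_gap: 0.164
gripper_force: 99.7
```

>>> drive_tool --pt "-0.0003 0.0114 0 0 0 0 -1" --pt "-0.0003 0.0114 0 0 0 0 -1" --pt "-0.0003 0.0114 0 0 0 0 -1" --pt "-0.0003 0.0114 0 0 0 0 -1" --pt "-0.0003 0.0114 0 0 0 0 -1" --pt "-0.0003 0.0095 0 0 0 0 -1" --pt "-0.0003 0.0076 0 0 0 0 -1" --pt "-0.0003 0.0057 0 0 0 0 -1" --pt "0 0.0038 0 0 0 0 -1" --pt "0 0.0019 0 0 0 0 -1"

```text
t: 11.5
tcp_pos: [0.5009, -0.0883, 0.0263]
tool_rot: [0.996, 0.089, -0.0, -0.0]
force: [-0.3, 2.1, 2.3]
finger_gap: 0.163
gripper_force: 99.8
```

>>> drive_tool --pt "0 0 0 0 0 0 -1" --pt "0 0 0 0 0 0 -1" --pt "0 0 0 0 0 0 -1" --pt "0 0 0 0 0 0 -1"

```text
t: 11.9
tcp_pos: [0.5009, -0.0882, 0.0263]
tool_rot: [0.996, 0.089, -0.0, 0.0]
force: [-1.5, -0.1, 3.1]
finger_gap: 0.166
gripper_force: 99.7
```

Run:
```python
from h import *
x=manip.sense(); p=x["tcp_pos"]; q=x["tool_rot"]; yaw=2*np.arctan2(q[1],q[0]); 
c=p[:2]+.105*np.array([np.cos(yaw),np.sin(yaw)]); print(p,np.degrees(yaw),"pred",c)
s,im,P=dish("scene",(*c,0),.064)
cv2.imwrite("pics/s3.png",cv2.resize(im[150:290,220:380,::-1],None,fx=4.2,fy=4.2,interpolation=cv2.INTER_CUBIC))
Z=P[...,2];S=np.zeros(Z.shape,bool); S[165:215,285:315]=1
f=200/np.tan(np.radians(s["fov_y"])/2);E=np.linalg.inv(s["extrinsics"])
def proj(w): a=E@np.append(w,1); return (s["cx"]+f*a[0]/-a[2],s["cy"]-f*a[1]/-a[2])
t=np.array([.605,-.071,.078]); print("tip px pred",proj(t),"seat",proj([*c,.01]),"potato",proj([*c,.027]))
for lo in np.arange(.07,.18,.015):
    q=P[S&(Z>lo)&(Z<lo+.015)]
    if len(q): print(lo.round(3),len(q),np.median(q,0).round(4),q.min(0).round(4),q.max(0).round(4))
s,im,P=snap("top"); cv2.imwrite("pics/t3.png",cv2.resize(im[80:250,240:420,::-1],None,fx=3.4,fy=3.4))
```

```text
[ 0.50093944 -0.08823961  0.02634359] 10.266911059506533 pred [ 0.60425819 -0.06952504]
scene potato 61 [ 0.6085 -0.0619  0.0355] [ 0.6217 -0.0517  0.0457]
rim 464 [ 0.5999 -0.0678] 0.0592 box mid [ 0.5996 -0.0689] [0.1158 0.1107]
tip px pred (np.float64(299.7011508491267), np.float64(204.48905631372585)) seat (np.float64(300.38438167273245), np.float64(221.048515763567)) potato (np.float64(300.3162571165768), np.float64(217.03351835893466))
0.07 11 [ 0.5205 -0.129   0.0813] [ 0.517  -0.1383  0.0733] [ 0.609  -0.0682  0.0842]
0.085 20 [ 0.5226 -0.1287  0.0937] [ 0.5134 -0.1416  0.0854] [ 0.6117 -0.0646  0.0993]
0.1 37 [ 0.5244 -0.1301  0.1077] [ 0.5094 -0.1507  0.1   ] [ 0.617  -0.0612  0.1147]
0.115 28 [ 0.6094 -0.0638  0.1224] [ 0.5949 -0.0729  0.1157] [ 0.6187 -0.0558  0.13  ]
0.13 36 [ 0.6102 -0.0636  0.1368] [ 0.5959 -0.0732  0.1301] [ 0.6179 -0.0571  0.1449]
0.145 33 [ 0.6079 -0.0642  0.1522] [ 0.5352 -0.0989  0.147 ] [ 0.6178 -0.0585  0.1599]
0.16 35 [ 0.6069 -0.063   0.168 ] [ 0.5351 -0.0992  0.16  ] [ 0.6177 -0.0575  0.1743]
0.175 67 [ 0.6173 -0.059   0.1848] [ 0.527  -0.1138  0.1752] [ 0.6644 -0.0501  0.1897]
```

View pics/s3.png

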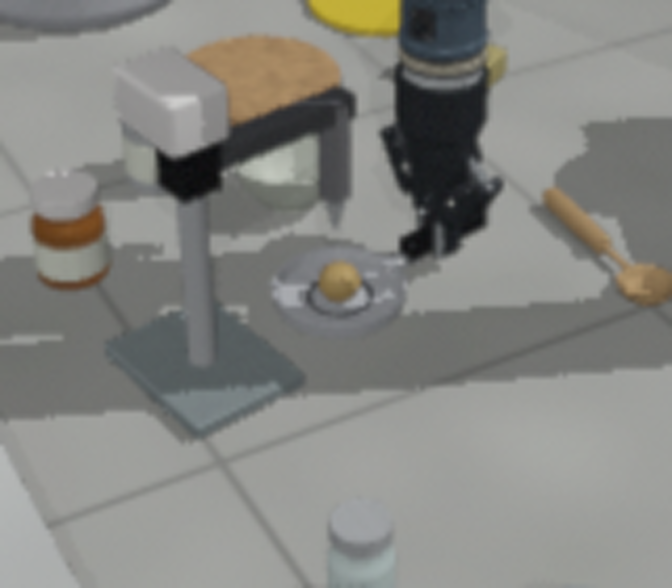

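The tip is at crop (335,228), which is image (299.8, 204.3); I predicted (299.7, 204.5). The potato is at (340,281), image (301, 217), against a prediction of (300.3, 217.0). So the seat is about 2 mm from under the tip. Hold for the reading.

>>> drive_tool --pt "0 0 0 0 0 0 -1" --pt "0 0 0 0 0 0 -1" --pt "0 0 0 0 0 0 -1" --pt "0 0 0 0 0 0 -1" --pt "0 0 0 0 0 0 -1" --pt "0 0 0 0 0 0 -1" --pt "0 0 0 0 0 0 -1" --pt "0 0 0 0 0 0 -1" --pt "0 0 0 0 0 0 -1" --pt "0 0 0 0 0 0 -1"

```text
t: 13.0
tcp_pos: [0.501, -0.0881, 0.0263]
tool_rot: [0.996, 0.089, -0.0, -0.0]
force: [-2.4, -0.8, 2.6]
finger_gap: 0.167
gripper_force: 99.8
```

>>> drive_tool --pt "0 0 0 0 0 0 -1" --pt "0 0 0 0 0 0 -1" --pt "0 0 0 0 0 0 -1" --pt "0 0 0 0 0 0 -1" --pt "0 0 0 0 0 0 -1" --pt "0 0 0 0 0 0 -1" --pt "0 0 0 0 0 0 -1" --pt "0 0 0 0 0 0 -1" --pt "0 0 0 0 0 0 -1" --pt "0 0 0 0 0 0 -1"

```text
t: 14.0
tcp_pos: [0.501, -0.0882, 0.0263]
tool_rot: [0.996, 0.089, -0.0, -0.0]
force: [-2.2, -2.4, 2.8]
finger_gap: 0.169
gripper_force: 99.8
```

Run:
```python
from h import *
P=np.load("top.npy"); im=cv2.imread("pics/top0.png"); hsv=cv2.cvtColor(im,cv2.COLOR_BGR2HSV)
k=(hsv[...,0]<25)&(hsv[...,1]>70)&(P[...,2]>-.01); m=np.zeros_like(k); m[220:250,278:345]=1
q=P[k&m]; print("spoon",q.min(0),q.max(0))
```

```text
spoon [ 0.35010699 -0.11349342 -0.00499922] [0.39923598 0.06156963 0.02557519]
```

Held 2.4 s. Now withdraw along the arm, then a gentle first lift.

>>> drive_tool --pt "-0.001 0 0 0 0 0 -1" --pt "-0.003 0 0 0 0 0 -1" --pt "-0.005 0 0 0 0 0 -1" --pt "-0.007 0 0 0 0 0 -1" --pt "-0.009 0 0 0 0 0 -1" --pt "-0.009 0 0 0 0 0 -1" --pt "-0.009 0 0 0 0 0 -1" --pt "-0.007 0 0 0 0 0 -1" --pt "-0.005 0 0 0 0 0 -1" --pt "-0.003 0 0 0 0 0 -1" --newtons 120

```text
t: 15.0
tcp_pos: [0.4435, -0.0987, 0.0264]
tool_rot: [0.996, 0.089, 0.0, -0.0]
force: [1.7, 0.2, 0.8]
finger_gap: 0.161
gripper_force: 119.9
```

>>> drive_tool --pt "-0.001 0 -0.0005 0 0 0 -1" --pt "0 0 -0.001 0 0 0 -1" --pt "0 0 -0.002 0 0 0 -1" --pt "0 0 -0.003 0 0 0 -1" --pt "0 0 -0.004 0 0 0 -1" --pt "0 0 -0.003 0 0 0 -1" --pt "0 0 -0.002 0 0 0 -1" --pt "0 0 -0.001 0 0 0 -1" --pt "0 0 0 0 0 0 -1" --pt "0 0 0 0 0 0 -1"

```text
t: 16.0
tcp_pos: [0.4429, -0.0987, 0.0428]
tool_rot: [0.996, 0.089, -0.0, -0.0]
force: [-0.2, 0.8, -1.8]
finger_gap: 0.161
gripper_force: 119.7
```

```bash
cat >> h.py <<'E'
def tilt(h):
    x=manip.sense(); p=x["tcp_pos"]; q=x["tool_rot"]; yaw=2*np.arctan2(q[1],q[0])
    d=np.array([np.cos(yaw),np.sin(yaw)]); c=p[:2]+.105*d; print(p.round(4),np.degrees(yaw).round(1),q.round(4),x["force"].round(1),"c",c.round(4))
    s,im,P=snap("scene"); hsv=cv2.cvtColor(im,cv2.COLOR_RGB2HSV)
    dx=(P[...,:2]-c)@d; r=np.hypot(P[...,0]-c[0],P[...,1]-c[1]); z=P[...,2]
    m=(r<.0565)&(r>.046)&(hsv[...,1]<60)&(z>h+.008)
    q=P[m]; A=np.c_[q[:,:2]-c,np.ones(len(q))]; k=np.ones(len(q),bool)
    for _ in range(4):
        w=np.linalg.lstsq(A[k],q[k,2],rcond=None)[0]; k=abs(q[:,2]-A@w)<.004
    print("rim plane n",k.sum(),"slope deg along/across",np.degrees(w[:2]@d).round(2),np.degrees(w[:2]@[-d[1],d[0]]).round(2),"z",w[2].round(4))
    pot=(r<.06)&(hsv[...,0]>8)&(hsv[...,0]<30)&(hsv[...,1]>90)&(z>h+.02); q=P[pot]
    print("potato n",len(q),"off c",(q.mean(0)[:2]-c).round(4),"zmax",q[:,2].max().round(4))
    return im
E
python3 -c "
from h import *
im=tilt(.016); cv2.imwrite('pics/s4.png',cv2.resize(im[150:290,220:400,::-1],None,fx=4.2,fy=4.2,interpolation=cv2.INTER_CUBIC))"
```

```text
[ 0.4429 -0.0987  0.0428] 10.3 [ 0.996   0.0895 -0.     -0.    ] [-0.2  0.8 -1.8] c [ 0.5462 -0.08  ]
rim plane n 0 slope deg along/across 0.0 0.0 z 0.0
potato n 55 off c [0.0042 0.008 ] zmax 0.0614
```

View pics/s4.png

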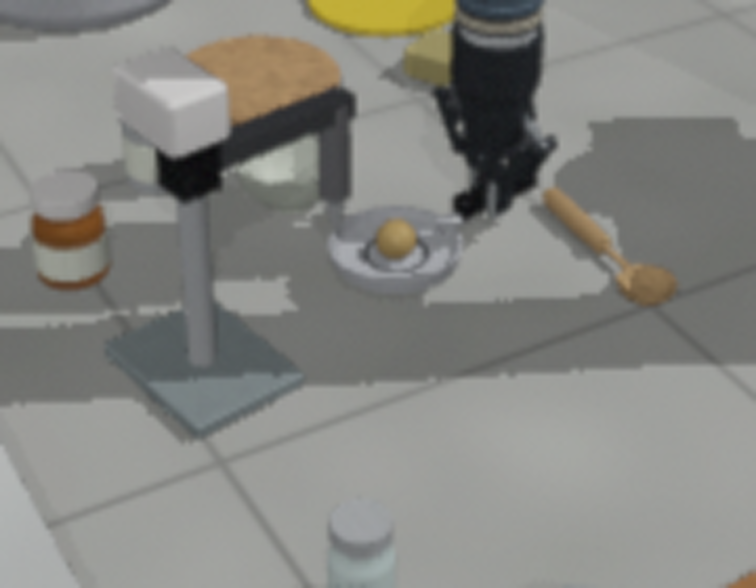

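The dish is lifted 16 mm and level, the potato sits in the ring at (397,240), and the probe (335,200) is clear of the rim. Continue back and up.

>>> drive_tool --pt "-0.001 0 -0.001 0 0 0 -1" --pt "-0.003 0 -0.002 0 0 0 -1" --pt "-0.005 0 -0.003 0 0 0 -1" --pt "-0.006 0 -0.003 0 0 0 -1" --pt "-0.006 0 -0.003 0 0 0 -1" --pt "-0.006 0 -0.003 0 0 0 -1" --pt "-0.006 0 -0.003 0 0 0 -1" --pt "-0.004 0 -0.003 0 0 0 -1" --pt "-0.002 0 -0.003 0 0 0 -1" --pt "-0.001 0 -0.003 0 0 0 -1"

```text
t: 17.05
tcp_pos: [0.4034, -0.1059, 0.0701]
tool_rot: [0.996, 0.089, 0.0, 0.0]
force: [-0.2, -0.4, -2.6]
finger_gap: 0.16
gripper_force: 119.7
```

>>> drive_tool --pt "0 0 -0.005 0 0 0 -1" --pt "0 0 -0.006 0 0 0 -1" --pt "0 0 -0.007 0 0 0 -1" --pt "0 0 -0.008 0 0 0 -1" --pt "0 0 -0.008 0 0 0 -1" --pt "0 0 -0.007 0 0 0 -1" --pt "0 0 -0.006 0 0 0 -1" --pt "0 0 -0.005 0 0 0 -1" --pt "0 0 -0.003 0 0 0 -1" --pt "0 0 -0.001 0 0 0 -1"

```text
t: 18.05
tcp_pos: [0.4036, -0.1058, 0.1261]
tool_rot: [0.996, 0.089, 0.0, 0.0]
force: [-0.0, 0.6, -2.1]
finger_gap: 0.16
gripper_force: 119.7
```

>>> drive_tool --pt "0 0 0 0 0 0 -1" --pt "0 0 0 0 0 0 -1" --pt "0 0 0 0 0 0 -1"

```text
t: 18.35
tcp_pos: [0.4034, -0.1057, 0.1256]
tool_rot: [0.996, 0.089, -0.0, -0.0]
force: [-0.7, 0.7, -1.9]
finger_gap: 0.159
gripper_force: 119.7
```

```bash
python3 -c "
from h import *
im=tilt(.1)"
```

```text
[ 0.4034 -0.1057  0.1256] 10.3 [ 9.96e-01  8.95e-02 -3.00e-04 -2.00e-04] [-0.7  0.7 -1.9] c [ 0.5067 -0.087 ]
rim plane n 32 slope deg along/across -24.94 14.31 z 0.127
potato n 60 off c [0.0048 0.0084] zmax 0.1433
```

Level: the potato top is at 0.143 m, which is 0.099 + 0.044. Quarter turn in the air, handle to the right (-y).

>>> drive_tool --pt "0 0 0 0 0 -0.6 -1" --pt "0 0 0 0 0 -1.2 -1" --pt "0 0 0 0 0 -1.8 -1" --pt "0 0 0 0 0 -2.4 -1" --pt "0 0 0 0 0 -3 -1" --pt "0 0 0 0 0 -3.6 -1" --pt "0 0 0 0 0 -3.6 -1" --pt "0 0 0 0 0 -3.6 -1" --pt "0 0 0 0 0 -3.6 -1" --pt "0 0 0 0 0 -3.6 -1"

```text
t: 19.4
tcp_pos: [0.4036, -0.1058, 0.1258]
tool_rot: [0.947, 0.321, 0.0, 0.0]
force: [-0.1, -0.5, -1.6]
finger_gap: 0.16
gripper_force: 119.6
```

>>> drive_tool --pt "0 0 0 0 0 -3.6 -1" --pt "0 0 0 0 0 -3.6 -1" --pt "0 0 0 0 0 -3.6 -1" --pt "0 0 0 0 0 -3.6 -1" --pt "0 0 0 0 0 -3.6 -1" --pt "0 0 0 0 0 -3.6 -1" --pt "0 0 0 0 0 -3.6 -1" --pt "0 0 0 0 0 -3.6 -1" --pt "0 0 0 0 0 -3.6 -1" --pt "0 0 0 0 0 -3.6 -1"

```text
t: 20.4
tcp_pos: [0.4038, -0.1059, 0.1258]
tool_rot: [0.801, 0.598, 0.0, 0.0]
force: [-0.3, 1.2, -1.3]
finger_gap: 0.166
gripper_force: 119.6
```

>>> drive_tool --pt "0 0 0 0 0 -3.6 -1" --pt "0 0 0 0 0 -3.6 -1" --pt "0 0 0 0 0 -3.6 -1" --pt "0 0 0 0 0 -3.6 -1" --pt "0 0 0 0 0 -3.6 -1" --pt "0 0 0 0 0 -3 -1" --pt "0 0 0 0 0 -2.4 -1" --pt "0 0 0 0 0 -1.8 -1" --pt "0 0 0 0 0 -1.2 -1" --pt "0 0 0 0 0 -0.6 -1"

```text
t: 21.4
tcp_pos: [0.4037, -0.1059, 0.1258]
tool_rot: [0.641, 0.768, 0.0, 0.0]
force: [-0.2, 0.4, -2.1]
finger_gap: 0.164
gripper_force: 119.6
```

>>> drive_tool --pt "0 0 0 0 0 0 -1" --pt "0 0 0 0 0 0 -1" --pt "0 0 0 0 0 0 -1" --pt "0 0 0 0 0 0 -1" --pt "0 0 0 0 0 0 -1" --pt "0 0 0 0 0 0 -1" --pt "0 0 0 0 0 0 -1" --pt "0 0 0 0 0 0 -1" --pt "0 0 0 0 0 0 -1" --pt "0 0 0 0 0 0 -1"

```text
t: 22.4
tcp_pos: [0.4036, -0.1058, 0.1258]
tool_rot: [0.641, 0.768, 0.0, 0.0]
force: [-0.0, -0.0, -1.3]
finger_gap: 0.165
gripper_force: 119.6
```

```bash
python3 -c "
from h import *
im=tilt(.1); cv2.imwrite('pics/s5.png',cv2.resize(im[90:290,260:480,::-1],None,fx=3,fy=3,interpolation=cv2.INTER_CUBIC))"
```

```text
[ 0.4036 -0.1058  0.1258] 100.3 [0.641  0.7675 0.     0.    ] [-0.  -0.  -1.3] c [ 0.3849 -0.0025]
rim plane n 25 slope deg along/across -66.97 10.98 z 0.1713
potato n 56 off c [0.006  0.0083] zmax 0.1431
```

View pics/s5.png

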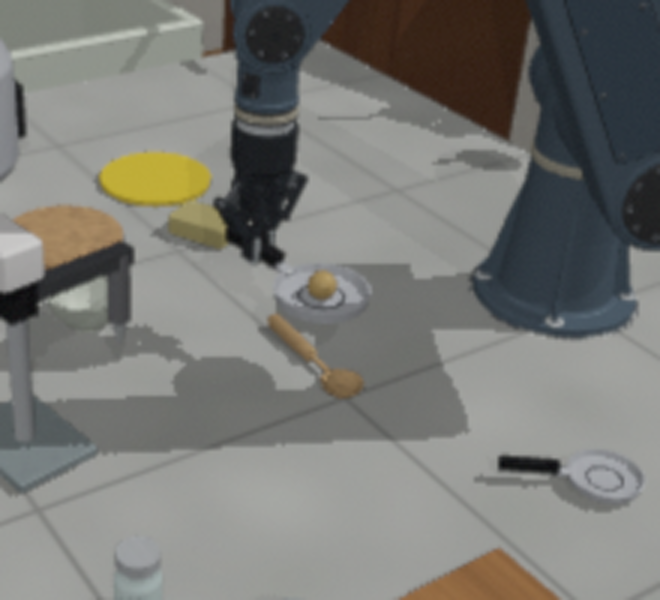

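The dish is held level, with the potato in its ring at (322,286) and the handle pointing towards the trivet's side. The spoon and sponge have not moved. Hand in.

```bash
python3 -c "
from station import manip
print(manip.sign_off())"
```

```text
the job is handed in; nothing more can be done
None
```

I handed the job in at about 22 s of the 72 s allowed. The dish was held for the reading about 2 mm from under the probe tip, and it finished level about 10 cm up with the handle towards the trivet's side and the potato in the middle; the hand-in gave no verdict.

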